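# Set the mitre gauge to the yellow pin and clamp it

## Task

On the round mitre gauge, push the aluminium pointer bar round gently with a fingertip until it points straight at the middle of the yellow pin. Then push the red clamp lever gently round anticlockwise (seen from above) as far as its stop, with the pointer still on the yellow pin. Grip and lift nothing, and leave the pins and everything else on the bench and gauge where they stand.

Things in the scene. Friction and masses are not known exactly. Their poses are not given: they have to be found in the camera images.
- gauge: round mitre gauge fixed to the bench: a green disc of diameter 340 mm, 12 mm thick, with a black face graduated in white; origin at the centre of its underside, on the bench; z up. It stands turned differently in each run. The pointer pivots at its centre; in its rear half (-x, the robot's side) stands the red lever, at x = -45, y = -115 mm
- pointer: aluminium bar with a red line on top and red tip, turning level about the gauge's centre. Origin on the pivot axis, 12 mm above the bench; z up, x along the bar to its tip. Hub radius 28 mm, top 55 mm above the bench; bar 16 mm wide out to x = 112 mm, 16 to 46 mm above the bench; tip ends at x = 126 mm, clear of the pins. Turns 60 degrees either side of the gauge's x; stays where left; takes 2 N at x = 85 mm
- yellow_pin_center (a point): yellow loose upright pin standing on the gauge plate near the rim, about 148 mm from the plate's centre: foot diameter 22 mm, 30 mm tall; this point is its centre, half-way up (27 mm above the bench)
- blue_pin_center (a point): blue loose upright pin standing on the gauge plate near the rim, about 148 mm from the plate's centre: foot diameter 22 mm, 30 mm tall; this point is its centre, half-way up (27 mm above the bench)
- white_pin_center (a point): white loose upright pin standing on the gauge plate near the rim, about 148 mm from the plate's centre: foot diameter 22 mm, 30 mm tall; this point is its centre, half-way up (27 mm above the bench)
- lever_pivot (a point): point on the red lever's vertical pivot axis, on the plate's upper face, 12 mm above the bench. Dark hub of radius 15 mm; red bar 12 mm wide from 10 to 72 mm from the axis, its underside 22 mm and its top 44 mm above the bench; red end ball of radius 12 mm centred 75 mm from the axis
- lever (a joint): angle of the red lever, rad: at 0 it points along the gauge's -x axis (towards the robot's side), growing anticlockwise seen from above (outwards, away from the pointer's pivot) to its stop at 1.9 (a small steel post on the plate). It turns level, stays where it is left and takes about 2 N at 50 mm from its axis
- offcut: short bright square-tube offcut, 50 x 25 x 25 mm, lying loose on the gauge plate in its rear left quarter (gauge -x, +y); leave it; origin at the centre of its underside
- tube: bright aluminium rectangular tube, 100 x 40 x 25 mm, loose on the bench, left; origin at the centre of its underside
- angle: dark steel angle, 140 x 30 x 30 mm, loose on the bench, left; origin at the centre of its underside
- screwdriver: loose screwdriver on the bench, right; origin at the centre of its underside
- tin: blue tin, diameter 60 mm, 70 mm tall, loose on the bench, right; origin at the centre of its underside

How it is judged:
By the outcome, as a careful person would: the job done as asked, in the order asked, and still so for the second after the job is handed in, with the robot touching nothing.
It also fails if it takes over 64 s, if anything falls off the work surface, if the arm or the gripper's body presses on something with over 40 N, if the wrist force passes 120 N, or if a joint passes its speed limit or range.

## Robot

A 6-joint arm with a two-finger parallel gripper is mounted at the origin on the work surface. World frame = base frame: x ahead of the robot, y to its left, z up, the work surface at z = 0. Lengths are in m, angles in rad, forces in N, time in s.
With the tool pointing down it reaches from about 0.35 to 0.925 m from the base axis. Payload 6.4 kg.
Tool frame: the origin (TCP) lies midway between the tips of the shut fingers; the grasp point (between the pads) lies 19 mm behind it (arm.pinch_z is the distance from the TCP to the grasp point, in m); z points along the fingers, y is the line along which they close (so a half turn about z gives the same grasp; the last joint's range is limited). The gripper opens to 85 mm and grips with 20 to 120 N. Pads are 22 mm wide; open, the fingers measure 114 mm over their backs; the gripper's body (76 mm by 85 mm) begins 54 mm behind the grasp point. The pads swing forward as they close: fully open they stand 13 mm farther back than shut.
Start: joints at [-1.281, 0.245, 1.558, -0, 1.339, -0.174], TCP at [0.291, -0.581, 0.231] pointing down, gripper open.
Joint ranges: [-3.13, 3.13], [-1.02, 2.26], [0.13, 2.54], [-0.95, 4.09], [0.21, 2.88], [-2.74, 2.74]. Speed limits (rad/s): [2.57, 2.57, 3.14, 3.14, 3.14, 3.14].

## Interface

Orientations are given as a unit quaternion [w, x, y, z].
In Python, from cell import arm gives the robot as it stands.
- The arm moves only by the tool move_arm, never from a script. Its argument "plan" is a list that holds one entry, the list of rows, each a list of 5 numbers: the finger opening in m, from 0 to 0.0854, then the shift along the tool's x, y, z in m, then the turn about the tool's z in rad. In form: [[[gripper, x, y, z, spin], ...]]. A call has 1 to 12 rows; each row shifts and turns the commanded pose from where the row before left it, along the tool's axes as they then stand; what a row does not reach is not made up. A row lasts 1/12 s, in which the tool goes at most 41.7 mm and 7.16 degrees, less where a joint would pass 70% of its speed; a pose out of reach is approached as far as the arm can. A call with a gripper value outside its range is refused whole. The fingers move at their own pace and stop on an object; the grip force is fixed at half the most. Time passes only in rows, so rows that do not move let the fingers close. It gives the time, the measured TCP pose, the force, the opening and the grip force at its end, in the units of the state.
- arm.get_obs(): the state, without advancing time (a new reading comes with each control period).
- arm.read_camera(name): name is "scene" or "top" or "wrist"; returns the picture (400x640x3 uint8, red, green, blue); there is no depth.
- arm.camera_params(name): a dict with "intrinsics" (3x3 intrinsics, pixels), "camera_from_world" (4x4, takes a point from world to camera coordinates); the wrist camera has in their place "mount" (4x4, takes a point from camera to tool coordinates, whose origin is the TCP and whose axes are the flange's). Camera axes: x right, y down, z forward; pixel columns grow to the right and rows downward; lengths in m; the calibration is good to about 2 mm. The wrist camera is an equidistant fisheye: a pixel r from the principal point sees the ray r / f radians off the axis. A picture is of the moment at which its call begins: read the wrist's pose just before it. camera_params takes no time and is no camera call.
- arm.hand_in(): hands the job in; it is judged then, once.
The state is a dict: "t": time; "joint_positions": joint angles; "dq": joint speeds; "joint_torque": joint torques, N m; "eef_pos": TCP position; "tcp_rot": TCP orientation; "force": force on the tool from outside, world axes, zero at the start; "wrist_torque": the same for the moment, N m; "finger_gap": finger opening in m; "grip_force": force on a finger pad.
Only numpy, scipy, OpenCV 4.12 (cv2) and the standard library are available. Lean on these libraries where they do the work, as an engineer would, in place of code of your own. Each camera call takes 0.05 s, during which the arm holds its last target. There are 200 camera calls.

## Working session

There is one attempt and no reset: what is moved stays moved. The work goes in short steps, Python scripts to look and compute and a tool call to move; the robot and the scene stay as the last step left them, time stands still between calls to the robot, and variables do not carry over. Pictures are saved under pics/ and viewed, at most 10 in all, crops included, and the job is handed in when it is done.

Besides the shell and the picture viewer there is one more tool, called after "Emit:" by a JSON object that holds its "api" and its "payload". move_arm: Moves the arm, as the interface text tells. Its arguments: {"type":"object","properties":{"plan":{"type":"array","items":{"type":"array","items":{"type":"array","items":{"type":"number"}}}}},"required":["plan"]}

```bash
mkdir -p pics; ls; python3 - <<'E'
from cell import arm
import cv2, numpy as np
np.set_printoptions(precision=4,suppress=True)
o=arm.get_obs(); print(o['t'],o['eef_pos'],o['tcp_rot'],o['finger_gap'])
for n in ('top','scene'):
    im=arm.read_camera(n); cv2.imwrite(f'pics/{n}0.png',im[:,:,::-1]); p=arm.camera_params(n); print(p)
E
```

```text
pics
0.0 [ 0.2906 -0.5808  0.2302] [-0.001   0.9732  0.2298 -0.0001] 0.08552720372027048
{'intrinsics': array([[367.3336,   0.    , 316.2329],
       [  0.    , 367.3336, 197.1486],
       [  0.    ,   0.    ,   1.    ]]), 'camera_from_world': array([[ 0.0077, -1.    ,  0.0031, -0.0441],
       [-0.9914, -0.008 , -0.1308,  0.5622],
       [ 0.1308, -0.002 , -0.9914,  1.1189],
       [ 0.    ,  0.    ,  0.    ,  1.    ]])}
{'intrinsics': array([[426.2979,   0.    , 318.6696],
       [  0.    , 426.2979, 201.0935],
       [  0.    ,   0.    ,   1.    ]]), 'camera_from_world': array([[-0.8277,  0.5608,  0.02  ,  0.4901],
       [ 0.372 ,  0.5751, -0.7286, -0.1801],
       [-0.4201, -0.5957, -0.6847,  1.4271],
       [ 0.    ,  0.    ,  0.    ,  1.    ]])}
```

View pics/top0.png

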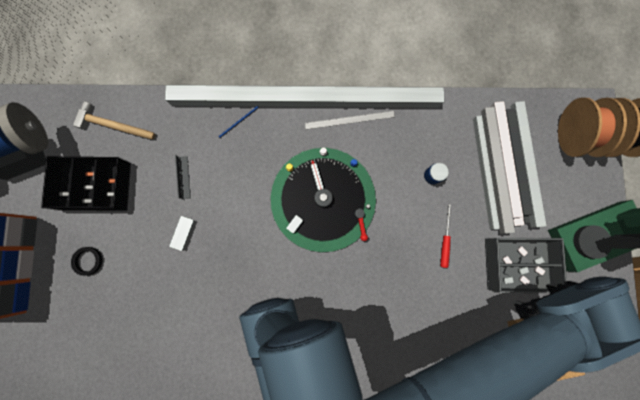

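View pics/scene0.png

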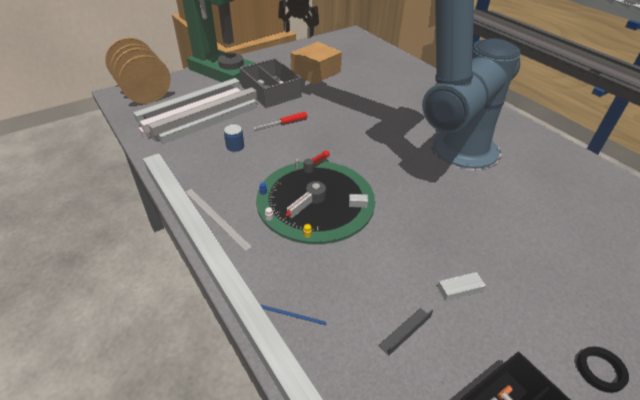

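The top view shows the gauge hub at about (322,198), with the pointer tip at (313,160). The yellow pin is at (290,167), the white pin at (323,151) and the blue pin at (354,163). The lever's hub is at (360,213) and its ball at (364,238). The pointer must go anticlockwise; the scene view agrees.

```bash
cat > h.py <<'E'
import cv2, numpy as np
from cell import arm
np.set_printoptions(precision=4,suppress=True)
def ray(n,px):
    p=arm.camera_params(n);T=p['camera_from_world'];K=p['intrinsics']
    R=T[:3,:3];c=-R.T@T[:3,3];d=R.T@np.linalg.inv(K)@np.array([px[0],px[1],1.]);return c,d
def at(n,px,z):
    c,d=ray(n,px);return c+d*(z-c[2])/d[2]
def cross(a,b):
    (c1,d1),(c2,d2)=ray('top',a),ray('scene',b)
    s=np.linalg.lstsq(np.c_[d1,-d2],c2-c1,rcond=None)[0];p,q=c1+d1*s[0],c2+d2*s[1]
    return (p+q)/2,np.linalg.norm(p-q)
def blobs(im,lo,hi,box,amin=4):
    hsv=cv2.cvtColor(im,cv2.COLOR_RGB2HSV);m=cv2.inRange(hsv,np.array(lo),np.array(hi))
    k=np.zeros_like(m);x0,y0,x1,y1=box;k[y0:y1,x0:x1]=1;m*=k
    n,l,s,c=cv2.connectedComponentsWithStats(m)
    return [(c[i],s[i]) for i in range(1,n) if s[i,4]>=amin],l,m
E
python3 - <<'E'
from h import *
B={'top':(265,140,385,255),'scene':(250,145,385,245)}
C={'yellow':((22,120,100),(35,255,255)),'blue':((105,120,60),(125,255,255)),'red1':((0,120,80),(8,255,255)),'green':((65,60,30),(90,255,255))}
for n in B:
    im=cv2.imread(f'pics/{n}0.png')[:,:,::-1].copy()
    for k,(lo,hi) in C.items():
        b,l,m=blobs(im,lo,hi,B[n],4)
        z=.027 if k!='red1' else .044
        if k=='green':
            e=cv2.fitEllipse(cv2.convexHull(cv2.findNonZero(m)));print(n,'disc',e,at(n,e[0],.012));continue
        for c,s in b: print(n,k,c,s,at(n,c,z))
    cv2.imwrite(f'pics/{n}0c.png',cv2.resize(im[B[n][1]:B[n][3],B[n][0]:B[n][2],::-1],None,fx=5,fy=5,interpolation=cv2.INTER_CUBIC))
E
```

```text
top yellow [289.     166.7561] [286 164   7   7  41] [0.6615 0.0484 0.027 ]
top blue [353.5294 162.1471] [351 159   6   7  34] [ 0.6783 -0.1588  0.027 ]
top red1 [312.1111 161.8889] [311 160   3   4   9] [ 0.6741 -0.0258  0.044 ]
top red1 [362.3033 229.8033] [358 217  10  24 122] [ 0.4609 -0.1829  0.044 ]
top disc ((322.7190856933594, 199.5308074951172), (103.79061126708984, 104.9576416015625), 111.45230865478516) [ 0.5582 -0.0607  0.012 ]
scene yellow [307.08 229.95] [303 224   9  14 100] [0.662  0.0488 0.027 ]
scene blue [262.7385 188.1692] [260 183   7  11  65] [ 0.6796 -0.1563  0.027 ]
scene red1 [320.4068 156.8136] [312 150  17  15 118] [ 0.4711 -0.1707  0.044 ]
scene red1 [287.8636 213.3182] [286 211   5   6  22] [ 0.6805 -0.0154  0.044 ]
scene disc ((315.3691101074219, 201.76123046875), (82.43217468261719, 117.7033462524414), 91.09500122070312) [ 0.5759 -0.0409  0.012 ]
```

View pics/top0c.png

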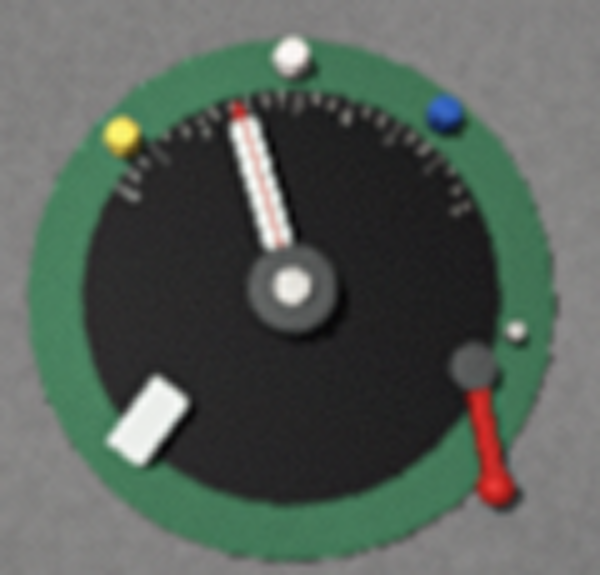

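Emit:
{"api": "move_arm", "payload": {"plan": [[[0,0.03,-0.016,0,0],[0,0.03,-0.016,0,0],[0,0.03,-0.016,0,0],[0,0.03,-0.016,0,0],[0,0.03,-0.016,0,0],[0,0.03,-0.016,0,0],[0,0.03,-0.016,0,0],[0,0.03,-0.016,0,0],[0,0.03,-0.016,0,0],[0,0.03,-0.016,0,0],[0,0.03,-0.016,0,0],[0,0.03,-0.016,0,0]]]}}

```text
t: 1.1
eef_pos: [0.5274, -0.2469, 0.2309]
tcp_rot: [-0.0, 0.973, 0.23, -0.0]
force: [0.1, -0.5, -0.1]
finger_gap: -0.0
grip_force: 0.0
```

Emit:
{"api": "move_arm", "payload": {"plan": [[[0,0.03,-0.016,0,0.03],[0,0.03,-0.016,0,0.03],[0,0.03,-0.016,0,0.03],[0,0.03,-0.016,0,0.03],[0,0.03,-0.018,0,0.03],[0,0.03,-0.018,0,0.02],[0,0,0,0,0],[0,0,0,0,0]]]}}

```text
t: 1.77
eef_pos: [0.6559, -0.0864, 0.2304]
tcp_rot: [-0.0, 0.989, 0.148, -0.001]
force: [0.5, -0.2, 0.6]
finger_gap: -0.0002
grip_force: 0.0
```

```bash
cat >> h.py <<'E'
from scipy.spatial.transform import Rotation as Ro
def wsnap(name):
    o=arm.get_obs();im=arm.read_camera('wrist');cv2.imwrite(f'pics/{name}.png',im[:,:,::-1]);return o,im
def wat(o,px,z):
    "wrist pixel(s) -> world points on plane z"
    p=arm.camera_params('wrist');K=p['intrinsics'];M=p['mount'];q=np.array(o['tcp_rot'])
    R=Ro.from_quat(q[[1,2,3,0]]).as_matrix()
    u=(np.atleast_2d(px)-K[:2,2])/[K[0,0],K[1,1]];r=np.linalg.norm(u,axis=1,keepdims=True)
    d=np.c_[u/np.maximum(r,1e-9)*np.sin(r),np.cos(r)]@M[:3,:3].T@R.T
    c=R@M[:3,3]+np.array(o['eef_pos']);return c+d*((z-c[2])/d[:,2])[:,None]
def yaw(o): 
    q=np.array(o['tcp_rot']);x=Ro.from_quat(q[[1,2,3,0]]).as_matrix()[:,0];return np.degrees(np.arctan2(x[1],x[0]))
E
python3 - <<'E'
from h import *
o,im=wsnap('w1');print(o['t'],o['eef_pos'],yaw(o),o['force'],o['finger_gap'],arm.camera_params('wrist'))
f=lambda x,y,z:at('top',(265+x/5,140+y/5),z)
print('hub',f(292,287,.055),'pivot',f(474,366,.046),'ball',f(495,488,.044),'white',f(292,56,.03),'ticks',f(130,195,.012),f(460,210,.012),'tip',f(239,112,.046),'post',f(515,330,.03))
E
```

```text
1.7667 [ 0.6559 -0.0864  0.2304] 17.000138485280804 [ 0.4865 -0.2222  0.615 ] -0.000234011516539581 {'intrinsics': array([[309.7069,   0.    , 325.4888],
       [  0.    , 309.7069, 193.9634],
       [  0.    ,   0.    ,   1.    ]]), 'mount': array([[-0.0008, -0.9592, -0.2828,  0.0721],
       [ 1.    , -0.0008, -0.0003, -0.0009],
       [ 0.0001, -0.2828,  0.9592, -0.1425],
       [ 0.    ,  0.    ,  0.    ,  1.    ]])}
hub [ 0.5595 -0.0619  0.055 ] pivot [ 0.5121 -0.1754  0.046 ] ball [ 0.4369 -0.188   0.044 ] white [ 0.7128 -0.0616  0.03  ] ticks [0.6244 0.0423 0.012 ] [ 0.6163 -0.1712  0.012 ] tip [ 0.672 -0.028  0.046] post [ 0.5366 -0.2034  0.03  ]
```

View pics/w1.png

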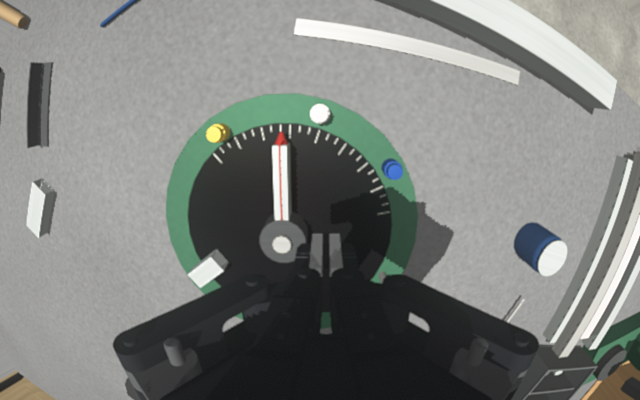

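Wrist view: hub cap at (282,243), pointer tip at (281,132), yellow pin at (217,133), white pin at (320,113). The finger tips are at (327,240), to the right of the pointer.

```bash
cat >> h.py <<'E'
def meas(o,im,near_y,c0=(.559,-.0613)):
    "pointer azimuth, yellow pin centre and azimuth, from wrist image"
    b,l,m=blobs(im,(22,120,90),(35,255,255),(0,0,640,400),20)
    c,s=min(b,key=lambda t:np.linalg.norm(wat(o,t[0],.03)[0,:2]-near_y));Y=wat(o,c,.029)[0]
    b,l,m=blobs(im,(0,70,80),(10,255,255),(0,0,640,400),1)
    ys,xs=np.nonzero(m|blobs(im,(170,70,80),(180,255,255),(0,0,640,400),1)[2])
    P=wat(o,np.c_[xs,ys].astype(float),.046)[:,:2];r=np.linalg.norm(P-c0,axis=1)
    P=P[(r>.03)&(r<.128)&(P[:,0]>c0[0]+.0)];
    vx,vy,x0,y0=cv2.fitLine(P.astype(np.float32),cv2.DIST_HUBER,0,.001,.001).ravel()
    if vx<0:vx,vy=-vx,-vy
    n=np.array([-vy,vx]);off=n@(np.array(c0)-[x0,y0])
    th=np.degrees(np.arctan2(vy,vx));d=Y[:2]-c0;a=np.degrees(np.arctan2(d[1],d[0]))
    return dict(th=th,line_off_centre=off,npts=len(P),Y=Y,Yaz=a,Yr=np.linalg.norm(d),Y_off_line=n@(Y[:2]-[x0,y0]))
E
python3 - <<'E'
from h import *
o=arm.get_obs();im=cv2.imread('pics/w1.png')[:,:,::-1].copy()
print(meas(o,im,(.6615,.048)))
# disc & hub cap
b,l,m=blobs(im,(65,60,30),(90,255,255),(150,80,430,320),500)
pts=wat(o,cv2.findNonZero(m)[:,0].astype(float),.012)[:,:2]
h=cv2.convexHull((pts*1000).astype(np.float32));print('disc',cv2.minEnclosingCircle(h))
b,l,m=blobs(im,(0,0,180),(180,40,255),(265,230,300,255),10)
for c,s in b: print('cap',c,s,wat(o,c,.055))
print('tips',wat(o,[(312,234),(343,234)],o['eef_pos'][2]))
E
```

```text
{'th': np.float32(14.969059), 'line_off_centre': np.float64(-0.0004935715584746571), 'npts': 222, 'Y': array([0.661 , 0.0446, 0.029 ]), 'Yaz': np.float64(46.097722912891804), 'Yr': np.float64(0.14702672900742642), 'Y_off_line': np.float64(0.07551360856367306)}
disc ((561.658203125, -61.87528610229492), 168.85037231445312)
cap [281.1907 244.4364] [273 236  18  17 236] [[ 0.5617 -0.0618  0.055 ]]
tips [[ 0.6618 -0.0774  0.2305]
 [ 0.6663 -0.0923  0.2305]]
```

Emit:
{"api": "move_arm", "payload": {"plan": [[[0,0,0,0.034,0],[0,0,0,0.034,0],[0,0,0,0.034,0],[0,0,0,0.034,0],[0,0,0,0.034,0],[0,0,0,0.017,0],[0,0,0,0.014,0.03],[0,0,-0.006,0,0],[0,0,-0.006,0,0],[0,0,-0.006,0,0],[0,0,-0.002,0,0],[0,0,0,0,0]]]}}

```text
t: 2.82
eef_pos: [0.651, -0.0682, 0.0319]
tcp_rot: [0.0, 0.991, 0.132, 0.001]
force: [0.4, -0.6, 0.7]
finger_gap: 0.0001
grip_force: 0.0
```

```bash
python3 - <<'E'
from h import *
o,im=wsnap('w2');print(o['t'],o['eef_pos'],yaw(o),o['force'])
d=o['eef_pos'][:2]-np.array([.5605,-.0618]);t=np.radians(15);print('along',d@[np.cos(t),np.sin(t)],'perp',d@[-np.sin(t),np.cos(t)])
try: print(meas(o,im,(.661,.0446)))
except Exception as e: print(e)
E
```

```text
2.8167 [ 0.651  -0.0682  0.0319] 15.17691342518848 [ 0.3647 -0.5644  0.6913]
along 0.08578537748109516 perp -0.029585708231042205
{'th': np.float32(11.980507), 'line_off_centre': np.float64(-0.00723147047481373), 'npts': 846, 'Y': array([0.6649, 0.0406, 0.029 ]), 'Yaz': np.float64(43.87546915169779), 'Yr': np.float64(0.14695390229850172), 'Y_off_line': np.float64(0.0704136325428208)}
```

View pics/w2.png

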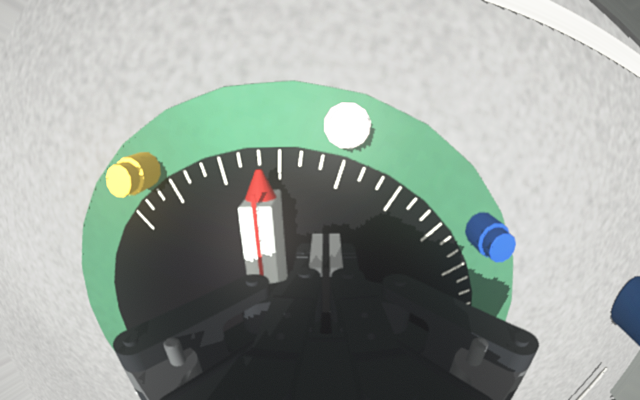

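Emit:
{"api": "move_arm", "payload": {"plan": [[[0,0,-0.003,0,0],[0,0,-0.003,0,0],[0,0,-0.003,0,0],[0,0,-0.002,0,0],[0,0,-0.002,0,0],[0,0.0005,-0.003,0,-0.035],[0,0.0005,-0.003,0,-0.035],[0,0.0005,-0.003,0,-0.035],[0,0.0005,-0.003,0,-0.035],[0,0.0005,-0.003,0,-0.035],[0,0.0005,-0.003,0,-0.035],[0,0,0,0,0]]]}}

```text
t: 3.87
eef_pos: [0.6439, -0.0379, 0.0305]
tcp_rot: [0.0, 0.972, 0.235, 0.0]
force: [1.0, -0.9, 0.5]
finger_gap: 0.0003
grip_force: 0.5
```

```bash
cat >> h.py <<'E'
C=np.array([.5608,-.0618])
def stat(o,th):
    d=o['eef_pos'][:2]-C;t=np.radians(th);print('t',o['t'],'tcp',o['eef_pos'],'yaw',yaw(o),'F',o['force'],'along/perp',d@[np.cos(t),np.sin(t)],d@[-np.sin(t),np.cos(t)])
E
python3 - <<'E'
from h import *
o,im=wsnap('w3');m=meas(o,im,(.661,.0446));print(m);stat(o,m['th'])
E
```

```text
{'th': np.float32(27.26567), 'line_off_centre': np.float64(-0.005450168988469204), 'npts': 902, 'Y': array([0.6655, 0.0414, 0.029 ]), 'Yaz': np.float64(43.96489550779388), 'Yr': np.float64(0.1479371721181868), 'Y_off_line': np.float64(0.03705920510591045)}
t 3.8667 tcp [ 0.6439 -0.0379  0.0305] yaw 27.196221390513717 F [ 0.9634 -0.932   0.4899] along/perp 0.08479892988384431 -0.01685123369601461
```

Emit:
{"api": "move_arm", "payload": {"plan": [[[0,0.0006,-0.003,0,-0.035],[0,0.0006,-0.003,0,-0.035],[0,0.0006,-0.003,0,-0.035],[0,0.0006,-0.003,0,-0.035],[0,0.0006,-0.003,0,-0.035],[0,0.0006,-0.003,0,-0.035],[0,0.0006,-0.003,0,-0.035],[0,0,0,0,0],[0,0,0,0,0]]]}}

```text
t: 4.67
eef_pos: [0.6356, -0.0184, 0.0303]
tcp_rot: [-0.0, 0.936, 0.351, -0.0]
force: [0.1, -0.2, -0.3]
finger_gap: -0.0001
grip_force: 0.3
```

```bash
python3 - <<'E'
from h import *
o,im=wsnap('w4');m=meas(o,im,(.661,.0446));print(m);stat(o,m['th'])
E
```

```text
{'th': np.float32(40.76491), 'line_off_centre': np.float64(-0.006182330934925121), 'npts': 914, 'Y': array([0.6653, 0.042 , 0.029 ]), 'Yaz': np.float64(44.176603237452966), 'Yr': np.float64(0.14825658704624162), 'Y_off_line': np.float64(0.002640416880095203)}
t 4.6667 tcp [ 0.6356 -0.0184  0.0303] yaw 41.09802681606523 F [ 0.118  -0.1937 -0.3154] along/perp 0.08500366345787708 -0.015933005489925156
```

View pics/w4.png

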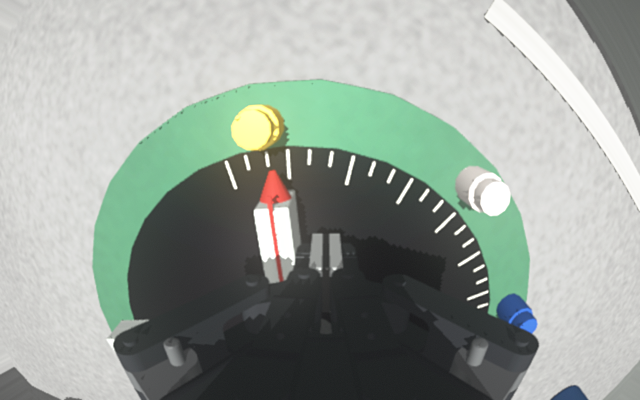

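Emit:
{"api": "move_arm", "payload": {"plan": [[[0,0,0.004,0,0],[0,0,0.004,0,0],[0,0,0.004,0,0],[0,0,0,-0.02,0],[0,0,0,-0.035,0],[0,0,0,-0.035,0],[0,0,0,-0.035,0],[0,0,0,-0.035,0],[0,0,-0.012,0,-0.04],[0,0,-0.014,0,-0.04],[0,0,0,0,0],[0,0,0,0,0]]]}}

```text
t: 5.72
eef_pos: [0.6259, -0.0082, 0.19]
tcp_rot: [-0.0, 0.921, 0.389, -0.0]
force: [0.6, -0.6, -0.0]
finger_gap: 0.0006
grip_force: 0.0
```

```bash
cat >> h.py <<'E'
def meas2(o,im):
    "in TOOL-plane terms: red line and yellow, plus cap centre"
    b,l,m=blobs(im,(22,120,90),(35,255,255),(150,40,500,300),20)
    c,s=max(b,key=lambda t:t[1][4]);Y=wat(o,c,.029)[0,:2]
    b,l,m=blobs(im,(0,0,170),(180,45,255),(0,0,640,400),40)
    cap,sc=min(b,key=lambda t:np.linalg.norm(wat(o,t[0],.055)[0,:2]-C));H=wat(o,cap,.055)[0,:2]
    m=blobs(im,(0,60,80),(10,255,255),(0,0,640,400),1)[2]|blobs(im,(170,60,80),(180,255,255),(0,0,640,400),1)[2]
    ys,xs=np.nonzero(m);P=wat(o,np.c_[xs,ys].astype(float),.046)[:,:2];r=np.linalg.norm(P-H,axis=1)
    P=P[(r>.032)&(r<.108)&(P[:,0]>H[0])]
    vx,vy,x0,y0=cv2.fitLine(P.astype(np.float32),cv2.DIST_HUBER,0,.001,.001).ravel()
    if vx<0:vx,vy=-vx,-vy
    n=np.array([-vy,vx]);A=lambda v:float(np.degrees(np.arctan2(v[1],v[0])))
    print('cap px',cap,sc,'H',H,'yel px',c,s,'Y',Y,'r',np.linalg.norm(Y-H),'\n az line',A((vx,vy)),len(P),'az H->mean line',A(P.mean(0)-H),'az H->Y',A(Y-H),'offs H,Y from line',n@(H-[x0,y0]),n@(Y-[x0,y0]))
E
python3 - <<'E'
from h import *
o,im=wsnap('w5');meas2(o,im);stat(o,46)
t=arm.read_camera('top');cv2.imwrite('pics/top5.png',t[:,:,::-1])
E
```

```text
cap px [312.2282 186.5615] [309 151   8  74 504] H [ 0.615  -0.0006] yel px [313.1467 114.625 ] [302 103  22  22 184] Y [0.6609 0.046 ] r 0.065437392809149 
 az line 44.448516845703125 180 az H->mean line 38.886457545022076 az H->Y 45.40126420940385 offs H,Y from line 0.0037934794615736775 0.004881553660532988
t 5.7167 tcp [ 0.6259 -0.0082  0.19  ] yaw 45.725006215501104 F [ 0.5761 -0.6011 -0.0213] along/perp 0.08376532257852062 -0.009568436976007854
```

View pics/w5.png

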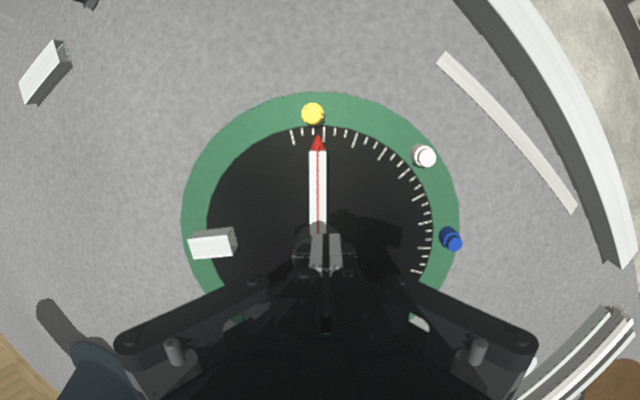

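Wrist view: pointer along column 318, yellow pin at (313,114), hub hidden behind the fingers. The pointer is a few degrees short. I'll move the hand back along the line so that hub, line and pin are all in view in one plane.

Emit:
{"api": "move_arm", "payload": {"plan": [[[0,-0.03,-0.0024,0,0],[0,-0.03,-0.0024,0,0],[0,-0.03,-0.0024,0,0],[0,-0.03,-0.0024,0,0],[0,0,0,0,0],[0,0,0,0,0]]]}}

```text
t: 6.32
eef_pos: [0.535, -0.0887, 0.19]
tcp_rot: [-0.0, 0.922, 0.387, -0.0]
force: [1.0, -0.2, 0.2]
finger_gap: -0.0002
grip_force: 0.0
```

```bash
python3 - <<'E'
import re
s=open('h.py').read()
s=s.replace("b,l,m=blobs(im,(0,0,170),(180,45,255),(0,0,640,400),40)\n","b,l,m=blobs(im,(0,0,170),(180,45,255),(0,0,640,400),40);b=[t for t in b if t[1][2]<35 and t[1][3]<35]\n")
open('h.py','w').write(s)
E
python3 - <<'E'
from h import *
o,im=wsnap('w6');meas2(o,im);stat(o,46)
E
```

```text
Traceback (most recent call last):
  File "h.py", line 49, in meas2
    c,s=max(b,key=lambda t:t[1][4]);Y=wat(o,c,.029)[0,:2]
        ~~~^^^^^^^^^^^^^^^^^^^^^^^^
ValueError: max() iterable argument is empty
```

View pics/w6.png

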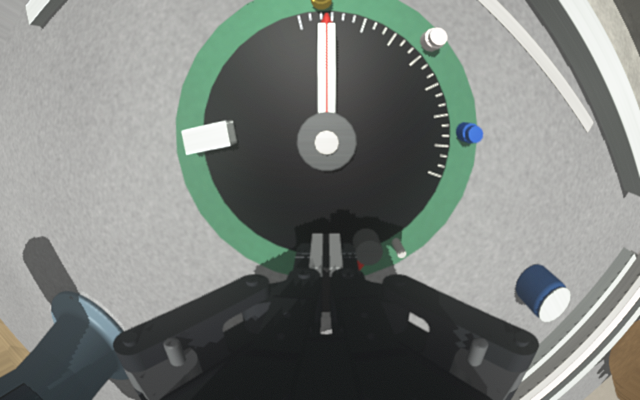

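The hub cap is at (327,142), but the yellow pin at (321,2) is cut off by the frame. I'll come forward and up a little.

Emit:
{"api": "move_arm", "payload": {"plan": [[[0,0.025,0,-0.025,0],[0,0.025,0,-0.025,0],[0,0,0,0,0],[0,0,0,0,0]]]}}

```text
t: 6.7
eef_pos: [0.5725, -0.0507, 0.2421]
tcp_rot: [0.001, 0.921, 0.39, 0.001]
force: [-0.2, -0.5, 0.4]
finger_gap: 0.0003
grip_force: 0.0
```

```bash
python3 - <<'E'
from h import *
o,im=wsnap('w7');meas2(o,im);stat(o,46)
E
```

```text
cap px [324.7931 185.331 ] [316 176  19  19 290] H [ 0.5618 -0.0603] yel px [321.8     59.1364] [312  47  19  18 110] Y [0.6573 0.0429] r 0.1406317503868659 
 az line 45.30887985229492 134 az H->mean line 45.23372584826058 az H->Y 47.21958250015176 offs H,Y from line -1.7566936222164058e-05 0.004671362448583499
t 6.7 tcp [ 0.5725 -0.0507  0.2421] yaw 45.915998079955806 F [-0.2269 -0.4789  0.3657] along/perp 0.016152656156642357 -0.0007212420469683825
```

```bash
python3 - <<'E'
from h import *
o=arm.get_obs();im=cv2.imread('pics/w7.png')[:,:,::-1].copy()
H=wat(o,(324.793,185.331),.055)[0,:2]
for lo in ((18,60,40),(18,90,60),(22,120,90)):
    b,l,m=blobs(im,lo,(36,255,255),(300,35,345,80),10)
    for c,s in b:
        i=l==l[int(c[1]),int(c[0])]
        print(lo,c,s,[ (wat(o,c,z)[0,:2]-H, np.degrees(np.arctan2(*(wat(o,c,z)[0,:2]-H)[::-1]))) for z in (.027,.035)])
print(cv2.cvtColor(im,cv2.COLOR_RGB2HSV)[44:72:2,322].tolist())
# tool-plane lateral position per radius of red line
m=blobs(im,(0,60,80),(10,255,255),(300,60,350,180),1)[2]|blobs(im,(170,60,80),(180,255,255),(300,60,350,180),1)[2]
print([(y,round(float(np.nonzero(m[y])[0].mean()),1)) for y in range(60,175,5) if m[y].any()])
cv2.imwrite('pics/w7c.png',cv2.resize(im[35:205,255:395,::-1],None,fx=3.5,fy=3.5,interpolation=cv2.INTER_CUBIC))
E
```

```text
(18, 60, 40) [321.065   55.0341] [312  45  19  21 323] [(array([0.098 , 0.1069]), np.float64(47.48073435474991)), (array([0.0972, 0.1059]), np.float64(47.45092066128337))]
(18, 90, 60) [321.0283  54.9057] [312  45  19  21 318] [(array([0.0981, 0.107 ]), np.float64(47.49531035716623)), (array([0.0972, 0.106 ]), np.float64(47.46533026260019))]
(22, 120, 90) [321.8     59.1364] [312  47  19  18 110] [(array([0.0952, 0.1028]), np.float64(47.1999403131605)), (array([0.0945, 0.1019]), np.float64(47.17304493417062))]
[[65, 74, 176], [30, 106, 255], [30, 100, 254], [30, 101, 254], [30, 102, 254], [30, 104, 254], [30, 104, 254], [30, 105, 255], [27, 144, 238], [23, 138, 144], [24, 132, 120], [48, 68, 86], [60, 15, 66], [60, 6, 130]]
[(75, 325.5), (80, 325.5), (85, 325.5), (90, 325.5), (95, 325.5), (100, 325.5), (105, 325.5), (110, 325.5), (115, 325.5), (120, 325.5), (125, 325.5), (130, 325.5), (135, 325.5), (140, 325.5), (145, 325.5), (150, 325.0), (155, 325.5), (160, 325.0)]
```

View pics/w7c.png

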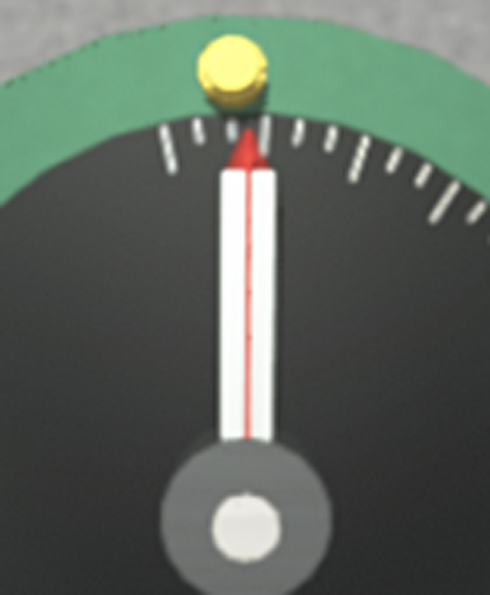

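Crop: red line at column 248 and pin centre at 232, so the pointer is at 45.3° and the pin at about 47.5°. About 2.2° more is needed, so I'll go back down behind the bar and nudge it.

Emit:
{"api": "move_arm", "payload": {"plan": [[[0,0.034,0.02,0,0],[0,0.033,0.02,0,0],[0,0,0,0,0.045],[0,0,0,0.034,0],[0,0,0,0.034,0],[0,0,0,0.034,0],[0,0,0,0.034,0],[0,0,0,0.034,0],[0,0,0,0.024,0],[0,0,0,0.012,0],[0,0,0,0.006,0],[0,0,0,0,0]]]}}

```text
t: 7.75
eef_pos: [0.6447, -0.0315, 0.0268]
tcp_rot: [-0.001, 0.93, 0.368, -0.001]
force: [0.2, 0.2, 0.5]
finger_gap: 0.0003
grip_force: 0.0
```

```bash
python3 - <<'E'
from h import *
C[:]=[.5618,-.0603]
o=arm.get_obs();stat(o,45.3)
q=np.array(o['tcp_rot']);R=Ro.from_quat(q[[1,2,3,0]]).as_matrix();print((R.T@(np.array([.634,-.0156,.03])-o['eef_pos'])))
E
```

```text
t 7.75 tcp [ 0.6447 -0.0315  0.0268] yaw 43.1755725056624 F [0.225  0.2178 0.465 ] along/perp 0.07880400762658522 -0.03866306030789833
[ 0.003  -0.0189 -0.0032]
```

Emit:
{"api": "move_arm", "payload": {"plan": [[[0,0.003,-0.003,-0.003,0],[0,0,-0.003,0,0],[0,0,-0.003,0,0],[0,0,-0.003,0,0],[0,0,-0.002,0,0],[0,0,-0.001,0,0],[0,0,-0.001,0,0],[0,0,-0.001,0,0],[0,0,-0.001,0,0],[0,0,-0.0005,0,0],[0,0,0,0,0],[0,0,0,0,0]]]}}

```text
t: 8.75
eef_pos: [0.6355, -0.0162, 0.0314]
tcp_rot: [0.0, 0.93, 0.368, 0.0]
force: [1.8, -2.0, 0.9]
finger_gap: -0.0001
grip_force: 1.0
```

```bash
python3 - <<'E'
from h import *
C[:]=[.5618,-.0603]
o=arm.get_obs();stat(o,47)
E
```

```text
t 8.75 tcp [ 0.6355 -0.0162  0.0314] yaw 43.180609361764446 F [ 1.7617 -2.0435  0.8533] along/perp 0.08250504072391816 -0.023847848105454393
```

Emit:
{"api": "move_arm", "payload": {"plan": [[[0,0,0.004,0,0],[0,0,0.005,0,0],[0,0,0.006,0,0],[0,0,0,-0.036,0],[0,0,0,-0.036,0],[0,0,0,-0.036,0],[0,0,0,-0.036,0],[0,0,0,-0.036,0],[0,-0.033,-0.02,-0.032,-0.04],[0,-0.033,-0.02,0,-0.03],[0,0,0,0,0],[0,0,0,0,0]]]}}

```text
t: 9.75
eef_pos: [0.5754, -0.0434, 0.2379]
tcp_rot: [-0.0, 0.917, 0.4, -0.0]
force: [0.8, 0.3, -1.0]
finger_gap: 0.0002
grip_force: 0.0
```

```bash
sed -i 's/(22,120,90),(35,255,255),(150,40,500,300),20/(18,90,60),(36,255,255),(290,30,360,130),60/' h.py; python3 - <<'E'
from h import *
C[:]=[.5618,-.0603]
o,im=wsnap('w8');meas2(o,im);stat(o,47.5)
E
```

```text
cap px [328.1463 192.068 ] [319 183  20  19 294] H [ 0.5625 -0.0604] yel px [327.0333  59.5788] [317  50  21  21 330] Y [0.6609 0.0473] r 0.1458863836821334 
 az line 47.167484283447266 87 az H->mean line 46.28772756646468 az H->Y 47.5538342844849 offs H,Y from line 0.0009752290281359835 0.0019589371043254628
t 9.75 tcp [ 0.5754 -0.0434  0.2379] yaw 47.12372657242845 F [ 0.7878  0.3469 -0.9744] along/perp 0.02164277824912095 0.0013242049991003815
```

```bash
cat >> h.py <<'E'
def bar(im,o,cap,yel):
    "bar mid-line from its bright top, compared with the pin, all in image and world"
    hsv=cv2.cvtColor(im,cv2.COLOR_RGB2HSV);v=hsv[:,:,2];pts=[]
    for y in range(int(yel[1])+35,int(cap[1])-28,2):
        x0=int(round(cap[0]+(yel[0]-cap[0])*(cap[1]-y)/(cap[1]-yel[1])));seg=v[y,x0-16:x0+17].astype(float)
        k=np.nonzero(seg>150)[0]
        if len(k)>4: pts.append((x0-16+(k[0]+k[-1])/2,y))
    P=wat(o,np.array(pts),.046)[:,:2];H=wat(o,cap,.055)[0,:2];Y=wat(o,yel,.031)[0,:2]
    vx,vy,_,_=cv2.fitLine(P.astype(np.float32),cv2.DIST_HUBER,0,.001,.001).ravel();A=lambda d:round(float(np.degrees(np.arctan2(d[1],d[0]))),2)
    s=np.sign(vx);print(len(pts),pts[::6],'bar az fit',A((s*vx,s*vy)),'H->bar mean',A(P.mean(0)-H),'H->far bar',A(P[:8].mean(0)-H),'H->Y',A(Y-H))
E
python3 - <<'E'
from h import *
o=arm.get_obs();im=cv2.imread('pics/w8.png')[:,:,::-1].copy()
bar(im,o,np.array((328.146,192.068)),np.array((327.033,59.579)))
m=blobs(im,(0,60,80),(10,255,255),(310,60,345,180),1)[2]|blobs(im,(170,60,80),(180,255,255),(310,60,345,180),1)[2]
print([(y,np.nonzero(m[y])[0].tolist()) for y in range(60,175,5) if m[y].any()])
print(cv2.cvtColor(im,cv2.COLOR_RGB2HSV)[[110,150],316:342,2].tolist())
E
```

```text
35 [(np.float64(329.5), 94), (np.float64(329.0), 106), (np.float64(329.0), 118), (np.float64(329.0), 130), (np.float64(329.0), 142), (np.float64(329.0), 154)] bar az fit 46.81 H->bar mean 46.35 H->far bar 46.38 H->Y 47.57
[(80, [327, 328, 329, 330, 331, 332, 333]), (85, [324, 325, 326, 327, 328, 329, 330, 331, 332, 333, 334]), (90, [329, 330]), (95, [329, 330]), (100, [329, 330]), (105, [329, 330]), (110, [329]), (115, [329]), (120, [329]), (125, [329]), (130, [329]), (135, [329]), (140, [329]), (145, [329]), (150, [329]), (155, [329]), (160, [328, 329]), (165, [328, 329])]
[[69, 70, 69, 65, 59, 128, 244, 255, 255, 254, 254, 255, 246, 236, 240, 255, 254, 252, 253, 255, 255, 144, 47, 57, 66, 68], [55, 55, 55, 51, 50, 132, 244, 255, 251, 251, 251, 245, 235, 226, 232, 247, 249, 248, 251, 246, 162, 76, 51, 53, 55, 55]]
```

The bar midline is at 46.4°–46.8° and the pin at 47.5°, so about 1.1° (1.6 mm at the contact) is left. One more nudge.

Emit:
{"api": "move_arm", "payload": {"plan": [[[0,0.031,0.022,0,0],[0,0.031,0.022,0,0],[0,0,0,0,0.049],[0,0,0,0.034,0],[0,0,0,0.034,0],[0,0,0,0.034,0],[0,0,0,0.034,0],[0,0,0,0.034,0],[0,0,0,0.024,0],[0,0,0,0.013,0],[0,0,0,0,0],[0,0,0,0,0]]]}}

```text
t: 10.8
eef_pos: [0.6519, -0.0275, 0.0308]
tcp_rot: [-0.0, 0.926, 0.378, -0.0]
force: [0.7, 0.4, 0.4]
finger_gap: 0.0004
grip_force: 0.0
```

```bash
python3 - <<'E'
from h import *
o=arm.get_obs();stat(o,46.4)
q=np.array(o['tcp_rot']);R=Ro.from_quat(q[[1,2,3,0]]).as_matrix();print((R.T@(np.array([.6344,-.0151,.031])-o['eef_pos'])))
E
```

```text
t 10.8 tcp [ 0.6519 -0.0275  0.0308] yaw 44.39438086840978 F [0.6743 0.4444 0.3912] along/perp 0.08765641178478685 -0.04235471510513289
[-0.0038 -0.0211 -0.0002]
```

Emit:
{"api": "move_arm", "payload": {"plan": [[[0,-0.004,-0.003,0,0],[0,0,-0.003,0,0],[0,0,-0.003,0,0],[0,0,-0.003,0,0],[0,0,-0.003,0,0],[0,0,-0.002,0,0],[0,0,-0.001,0,0],[0,0,-0.001,0,0],[0,0,-0.001,0,0],[0,0,-0.001,0,0],[0,0,-0.001,0,0],[0,0,0,0,0]]]}}

```text
t: 11.8
eef_pos: [0.6331, -0.0146, 0.0311]
tcp_rot: [0.0, 0.926, 0.378, 0.0]
force: [1.3, -1.3, -0.0]
finger_gap: -0.0002
grip_force: 0.9
```

Emit:
{"api": "move_arm", "payload": {"plan": [[[0,0,0.004,0,0],[0,0,0.005,0,0],[0,0,0.006,0,0],[0,0,0,-0.036,0],[0,0,0,-0.036,0],[0,0,0,-0.036,0],[0,0,0,-0.036,0],[0,0,0,-0.036,0],[0,-0.033,-0.018,-0.032,-0.03],[0,-0.033,-0.018,0,-0.03],[0,0,0,0,0],[0,0,0,0,0]]]}}

```text
t: 12.8
eef_pos: [0.5758, -0.0457, 0.238]
tcp_rot: [-0.0, 0.914, 0.405, -0.0]
force: [-0.3, -0.0, 0.2]
finger_gap: 0.0001
grip_force: 0.0
```

```bash
python3 - <<'E'
from h import *
C[:]=[.5618,-.0603]
o,im=wsnap('w9');meas2(o,im);stat(o,47.5)
b,l,m=blobs(im,(0,0,170),(180,45,255),(0,0,640,400),40);b=[t for t in b if t[1][2]<35 and t[1][3]<35]
cap=min(b,key=lambda t:np.linalg.norm(wat(o,t[0],.055)[0,:2]-C))[0]
b,l,m=blobs(im,(18,90,60),(36,255,255),(290,30,360,130),60);yel=max(b,key=lambda t:t[1][4])[0]
bar(im,o,cap,yel)
m=blobs(im,(0,60,80),(10,255,255),(300,60,350,180),1)[2]|blobs(im,(170,60,80),(180,255,255),(300,60,350,180),1)[2]
print([(y,np.nonzero(m[y])[0].tolist()) for y in range(60,175,5) if m[y].any()])
E
```

```text
cap px [326.1361 190.8776] [317 182  19  19 294] H [ 0.5624 -0.0603] yel px [326.5     58.4049] [317  49  20  20 326] Y [0.6609 0.0473] r 0.1459381421566258 
 az line 48.1930046081543 131 az H->mean line 48.28308035707703 az H->Y 47.54025554412657 offs H,Y from line -0.0002070286324399868 -0.0018696146321864093
t 12.8 tcp [ 0.5758 -0.0457  0.238 ] yaw 47.74235194392823 F [-0.2626 -0.024   0.1573] along/perp 0.020223796161454408 -0.0005165603886566522
35 [(np.float64(325.5), 93), (np.float64(325.5), 105), (np.float64(325.5), 117), (np.float64(325.5), 129), (np.float64(325.5), 141), (np.float64(326.0), 153)] bar az fit 47.7 H->bar mean 48.19 H->far bar 48.11 H->Y 47.54
[(80, [321, 322, 323, 324, 325, 326, 327, 328]), (85, [319, 320, 321, 322, 323, 324, 325, 326, 327, 328, 329, 330, 331]), (90, [325]), (95, [325]), (100, [325, 326]), (105, [325, 326]), (110, [325, 326]), (115, [325, 326]), (120, [325, 326]), (125, [325, 326]), (130, [325, 326]), (135, [325, 326]), (140, [325, 326]), (145, [325, 326]), (150, [325, 326]), (155, [325, 326]), (160, [326]), (165, [326])]
```

Now the bar is at about 48.0° and the pin at 47.5°, a slight overshoot. I'll nudge it back about half a degree from the other side.

Emit:
{"api": "move_arm", "payload": {"plan": [[[0,0.031,-0.021,0,0],[0,0.031,-0.021,0,0],[0,0,0,0,0],[0,0,0,0.034,0],[0,0,0,0.034,0],[0,0,0,0.034,0],[0,0,0,0.034,0],[0,0,0,0.034,0],[0,0,0,0.024,0],[0,0,0,0.013,0],[0,0,0,0,0],[0,0,0,0,0]]]}}

```text
t: 13.85
eef_pos: [0.5882, 0.0289, 0.0309]
tcp_rot: [-0.0, 0.914, 0.405, -0.0]
force: [0.1, 0.6, 0.5]
finger_gap: -0.0001
grip_force: 0.0
```

```bash
python3 - <<'E'
from h import *
C[:]=[.5624,-.0603]
o=arm.get_obs();stat(o,47.5)
q=np.array(o['tcp_rot']);R=Ro.from_quat(q[[1,2,3,0]]).as_matrix();print((R.T@(np.array([.6019,.0147,.031])-o['eef_pos'])))
E
```

```text
t 13.85 tcp [0.5882 0.0289 0.0309] yaw 47.83398604479545 F [0.1126 0.5636 0.5017] along/perp 0.08320908970583198 0.041210786703249534
[-0.0013  0.0197 -0.0001]
```

Emit:
{"api": "move_arm", "payload": {"plan": [[[0,0,0.003,0,0],[0,0,0.003,0,0],[0,0,0.003,0,0],[0,0,0.003,0,0],[0,0,0.002,0,0],[0,0,0.002,0,0],[0,0,0.001,0,0],[0,0,0.001,0,0],[0,0,0.001,0,0],[0,0,0.0005,0,0],[0,0,0,0,0]]]}}

```text
t: 14.77
eef_pos: [0.6019, 0.0158, 0.0308]
tcp_rot: [-0.0, 0.914, 0.405, -0.0]
force: [-0.1, -0.4, -0.5]
finger_gap: 0.0002
grip_force: 0.0
```

```bash
python3 - <<'E'
from h import *
C[:]=[.5624,-.0603]
o=arm.get_obs();stat(o,47.5)
E
```

```text
t 14.7667 tcp [0.6019 0.0158 0.0308] yaw 47.82785348033162 F [-0.1249 -0.3572 -0.5236] along/perp 0.08277943744349352 0.022339848434864185
```

Emit:
{"api": "move_arm", "payload": {"plan": [[[0,0,-0.004,0,0],[0,0,-0.005,0,0],[0,0,-0.006,0,0],[0,0,0,-0.036,0],[0,0,0,-0.036,0],[0,0,0,-0.036,0],[0,0,0,-0.036,0],[0,0,0,-0.036,0],[0,-0.031,0.019,-0.03,0],[0,-0.031,0.019,0,0],[0,0,0,0,0],[0,0,0,0,0]]]}}

```text
t: 15.77
eef_pos: [0.5776, -0.0422, 0.2376]
tcp_rot: [0.0, 0.915, 0.404, 0.0]
force: [-0.6, 1.4, -1.2]
finger_gap: -0.0001
grip_force: 0.0
```

```bash
cat > look.py <<'E'
import sys
from h import *
C[:]=[.5624,-.0603]
o,im=wsnap(sys.argv[1]);meas2(o,im);stat(o,47.5)
b,l,m=blobs(im,(0,0,170),(180,45,255),(0,0,640,400),40);b=[t for t in b if t[1][2]<35 and t[1][3]<35]
cap=min(b,key=lambda t:np.linalg.norm(wat(o,t[0],.055)[0,:2]-C))[0]
b,l,m=blobs(im,(18,90,60),(36,255,255),(290,30,360,130),60);yel=max(b,key=lambda t:t[1][4])[0]
bar(im,o,cap,yel)
E
python3 look.py w10
```

```text
cap px [326.5952 194.2653] [317 185  20  20 294] H [ 0.562  -0.0599] yel px [326.7829  61.6575] [317  52  20  21 327] Y [0.6605 0.0477] r 0.1458796843769388 
 az line 48.13240051269531 117 az H->mean line 48.27638425427684 az H->Y 47.560700385636785 offs H,Y from line -0.00011585661629201302 -0.0015714271131773427
t 15.7667 tcp [ 0.5776 -0.0422  0.2376] yaw 47.69253784836386 F [-0.577   1.4265 -1.1728] along/perp 0.02358758688117922 0.0010084086267064581
35 [(np.float64(325.5), 96), (np.float64(325.5), 108), (np.float64(325.5), 120), (np.float64(326.0), 132), (np.float64(326.0), 144), (np.float64(326.0), 156)] bar az fit 48.25 H->bar mean 48.42 H->far bar 48.35 H->Y 47.56
```

Emit:
{"api": "move_arm", "payload": {"plan": [[[0,0.029,-0.021,0,0],[0,0.029,-0.021,0,0],[0,0,0,0,0],[0,0,0,0.034,0],[0,0,0,0.034,0],[0,0,0,0.034,0],[0,0,0,0.034,0],[0,0,0,0.034,0],[0,0,0,0.024,0],[0,0,0,0.013,0],[0,0,0,0,0],[0,0,0,0,0]]]}}

```text
t: 16.82
eef_pos: [0.5858, 0.0304, 0.0303]
tcp_rot: [-0.0, 0.914, 0.406, -0.0]
force: [0.1, 0.5, 1.1]
finger_gap: 0.0001
grip_force: 0.0
```

```bash
cat > st.py <<'E'
from h import *
C[:]=[.5622,-.0601]
o=arm.get_obs();stat(o,47.5)
E
python3 st.py
```

```text
t 16.8167 tcp [0.5858 0.0304 0.0303] yaw 47.881792565159245 F [0.1344 0.4985 1.0755] along/perp 0.08268546460260015 0.0437856700761698
```

Emit:
{"api": "move_arm", "payload": {"plan": [[[0,0,0.003,0,0],[0,0,0.003,0,0],[0,0,0.003,0,0],[0,0,0.003,0,0],[0,0,0.003,0,0],[0,0,0.003,0,0],[0,0,0.002,0,0],[0,0,0.001,0,0],[0,0,0.001,0,0],[0,0,0.0005,0,0],[0,0,0,0,0]]]}}

```text
t: 17.73
eef_pos: [0.6025, 0.0148, 0.0304]
tcp_rot: [-0.0, 0.914, 0.405, -0.0]
force: [-0.6, 1.2, 1.3]
finger_gap: -0.0001
grip_force: 0.7
```

```bash
python3 st.py
```

```text
t 17.7333 tcp [0.6025 0.0148 0.0304] yaw 47.834946812138156 F [-0.6194  1.1876  1.3487] along/perp 0.08244155447950656 0.02091178700724998
```

Emit:
{"api": "move_arm", "payload": {"plan": [[[0,0,0.0005,0,0],[0,0,0.0005,0,0],[0,0,0,0,0],[0,0,0,0,0]]]}}

```text
t: 18.07
eef_pos: [0.6033, 0.0141, 0.0304]
tcp_rot: [-0.0, 0.914, 0.405, -0.0]
force: [-1.2, 1.7, 1.5]
finger_gap: -0.0001
grip_force: 1.0
```

```bash
python3 st.py
```

```text
t 18.0667 tcp [0.6033 0.0141 0.0304] yaw 47.83032010692407 F [-1.1848  1.7244  1.4574] along/perp 0.08250021521191722 0.019844592792675735
```

Emit:
{"api": "move_arm", "payload": {"plan": [[[0,0,-0.004,0,0],[0,0,-0.005,0,0],[0,0,-0.006,0,0],[0,0,0,-0.036,0],[0,0,0,-0.036,0],[0,0,0,-0.036,0],[0,0,0,-0.036,0],[0,0,0,-0.036,0],[0,-0.031,0.018,-0.03,0],[0,-0.031,0.018,0,0],[0,0,0,0,0],[0,0,0,0,0]]]}}

```text
t: 19.07
eef_pos: [0.5777, -0.0434, 0.2376]
tcp_rot: [0.0, 0.915, 0.404, 0.0]
force: [0.6, 0.1, 0.2]
finger_gap: 0.0003
grip_force: 0.0
```

```bash
python3 look.py w11
```

```text
cap px [325.911  193.6267] [317 184  19  20 292] H [ 0.5622 -0.0601] yel px [325.9639  61.0813] [316  51  21  21 332] Y [0.6605 0.0476] r 0.1458102093895101 
 az line 47.20100402832031 122 az H->mean line 47.0254038152898 az H->Y 47.611237959867424 offs H,Y from line 0.0003465624229906675 0.0013905348028338664
t 19.0667 tcp [ 0.5777 -0.0434  0.2376] yaw 47.68724482680295 F [0.6213 0.0908 0.194 ] along/perp 0.022842970200770415 0.00015490877507778653
35 [(np.float64(326.5), 96), (np.float64(326.5), 108), (np.float64(326.5), 120), (np.float64(326.5), 132), (np.float64(326.5), 144), (np.float64(326.0), 156)] bar az fit 47.67 H->bar mean 47.19 H->far bar 47.28 H->Y 47.61
```

The pointer is at 47.2°–47.7° against the pin's 47.6°, so it is on the pin. Next is the lever: I'll go above its left side and look.

Emit:
{"api": "move_arm", "payload": {"plan": [[[0,-0.03,-0.0053,0,0],[0,-0.03,-0.0053,0,0],[0,-0.03,-0.0053,0,0],[0,-0.03,-0.0053,0,0],[0,-0.03,-0.0053,0,0],[0,0,0,0,0.11],[0,0,0,0,0.11],[0,0,0,0,0.11],[0,0,0,0,0.11],[0,0,0,0,0.11],[0,0,0,0,0.11],[0,0,0,0,0]]]}}

```text
t: 20.12
eef_pos: [0.4576, -0.1344, 0.2362]
tcp_rot: [-0.001, 0.996, 0.087, -0.001]
force: [0.2, -0.2, -0.1]
finger_gap: 0.0005
grip_force: 0.0
```

```bash
python3 - <<'E'
from h import *
o,im=wsnap('w12');print(o['t'],o['eef_pos'],yaw(o),o['joint_positions'])
m=blobs(im,(0,120,70),(8,255,255),(0,0,640,400),1)[2]|blobs(im,(172,120,70),(180,255,255),(0,0,640,400),1)[2]
n,l,s,c=cv2.connectedComponentsWithStats(m)
for i in range(1,n):
    if s[i,4]>60:
        ys,xs=np.nonzero(l==i);P=wat(o,np.c_[xs,ys].astype(float),.044)[:,:2];v=cv2.fitLine(P.astype(np.float32),2,0,.001,.001).ravel()
        print(s[i],c[i],P.mean(0),P.min(0),P.max(0),'az',np.degrees(np.arctan2(v[1],v[0]))%180)
E
```

```text
20.1167 [ 0.4576 -0.1344  0.2362] 10.00953213851914 [-0.5241 -0.1773  1.9821  0.0001  1.3384  0.8719]
[360 141  19  61 799] [369.9049 172.7584] [ 0.4635 -0.1824] [ 0.4306 -0.197 ] [ 0.4998 -0.1689] az 10.39042
[503 212  39  62 929] [521.8536 242.8299] [ 0.408  -0.4206] [ 0.3599 -0.4396] [ 0.4546 -0.4014] az 173.47699
```

View pics/w12.png

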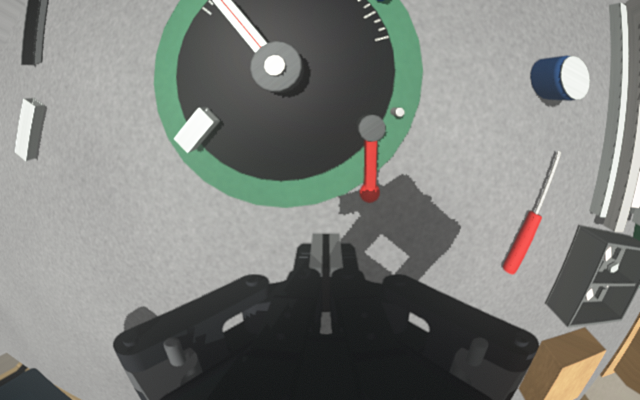

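Wrist view: lever pivot at (371,129), ball at (370,192), stop post at (400,113). The fingers are left of the lever and clear of it, with the lever at azimuth 190.4°. I'll go down now.

Emit:
{"api": "move_arm", "payload": {"plan": [[[0,-0.0,0,0.034,0],[0,0,0,0.034,0],[0,0,0,0.034,0],[0,0,0,0.034,0],[0,0,0,0.034,0],[0,0,0,0.024,0],[0,0,0,0.012,0],[0,0,0.005,0,0],[0,0,0.005,0,0],[0,0,0.005,0,0],[0,0,0.005,0,0],[0,0,0,0,0]]]}}

```text
t: 21.17
eef_pos: [0.4627, -0.157, 0.0328]
tcp_rot: [0.001, 0.996, 0.087, 0.001]
force: [0.0, 0.5, 0.1]
finger_gap: 0.0003
grip_force: 0.0
```

```bash
cat > lv.py <<'E'
from h import *
o=arm.get_obs();d=o['eef_pos'][:2]-np.array([.513,-.1733]);t=np.radians(yaw(o)+180)
print('t',o['t'],o['eef_pos'],'yaw',yaw(o),'F',o['force'],'r,perp in tool frame',d@[np.cos(t),np.sin(t)],d@[-np.sin(t),np.cos(t)])
E
python3 lv.py
```

```text
t 21.1667 [ 0.4627 -0.157   0.0328] yaw 9.996136060194713 F [0.0464 0.4874 0.1055] r,perp in tool frame 0.04668815278995223 -0.02474235247472362
```

Emit:
{"api": "move_arm", "payload": {"plan": [[[0,0,0.002,0.002,0],[0,0,0.002,0,0],[0,-0.001,0.0025,0,-0.052],[0,-0.001,0.0025,0,-0.052],[0,-0.001,0.0025,0,-0.052],[0,-0.001,0.0025,0,-0.052],[0,-0.001,0.0025,0,-0.052],[0,-0.001,0.0025,0,-0.052],[0,-0.001,0.0025,0,-0.052],[0,-0.001,0.0025,0,-0.052],[0,-0.001,0.0025,0,-0.052],[0,-0.001,0.0025,0,-0.052]]]}}

```text
t: 22.17
eef_pos: [0.4617, -0.1854, 0.0288]
tcp_rot: [-0.001, 0.94, 0.342, -0.001]
force: [-2.1, 1.6, 0.8]
finger_gap: -0.0001
grip_force: 1.1
```

```bash
python3 lv.py
```

```text
t 22.1667 [ 0.4617 -0.1854  0.0288] yaw 39.974228868951485 F [-2.0534  1.5613  0.7525] r,perp in tool frame 0.04708104908021858 -0.023671290673275155
```

Emit:
{"api": "move_arm", "payload": {"plan": [[[0,-0.0012,0.0025,0,-0.052],[0,-0.0012,0.0025,0,-0.052],[0,-0.0012,0.0025,0,-0.052],[0,-0.0012,0.0025,0,-0.052],[0,-0.0012,0.0025,0,-0.052],[0,-0.0012,0.0025,0,-0.052],[0,-0.0012,0.0025,0,-0.052],[0,-0.0012,0.0025,0,-0.052],[0,-0.0012,0.0025,0,-0.052],[0,-0.0012,0.0025,0,-0.052],[0,-0.0012,0.0025,0,-0.052],[0,-0.0012,0.0025,0,-0.052]]]}}

```text
t: 23.17
eef_pos: [0.4785, -0.214, 0.0288]
tcp_rot: [-0.001, 0.789, 0.614, -0.001]
force: [-3.6, -1.3, -0.4]
finger_gap: -0.0002
grip_force: 1.1
```

```bash
python3 lv.py
```

```text
t 23.1667 [ 0.4785 -0.214   0.0288] yaw 75.73137510813584 F [-3.5656 -1.299  -0.4176] r,perp in tool frame 0.04796241024012905 -0.023432012320097922
```

Emit:
{"api": "move_arm", "payload": {"plan": [[[0,-0.0012,0.0025,0,-0.052],[0,-0.0012,0.0025,0,-0.052],[0,-0.0012,0.0025,0,-0.052],[0,-0.0012,0.0025,0,-0.052],[0,-0.0012,0.0025,0,-0.052],[0,-0.0012,0.0025,0,-0.052],[0,-0.0012,0.0025,0,-0.052],[0,-0.0008,0.0016,0,-0.035]]]}}

```text
t: 23.83
eef_pos: [0.497, -0.2247, 0.0288]
tcp_rot: [-0.001, 0.652, 0.758, -0.0]
force: [-1.9, -0.5, -0.2]
finger_gap: 0.0001
grip_force: 0.9
```

```bash
python3 lv.py
```

```text
t 23.8333 [ 0.497  -0.2247  0.0288] yaw 98.57432300520932 F [-1.8519 -0.532  -0.165 ] r,perp in tool frame 0.048389673068008385 -0.02348761803664296
```

Emit:
{"api": "move_arm", "payload": {"plan": [[[0,-0.0005,0.001,0,-0.02],[0,-0.0005,0.001,0,-0.02],[0,-0.0005,0.001,0,-0.02],[0,-0.0005,0.001,0,-0.02]]]}}

```text
t: 24.17
eef_pos: [0.5016, -0.2258, 0.0289]
tcp_rot: [-0.0, 0.622, 0.783, -0.0]
force: [-1.9, -0.5, -0.6]
finger_gap: 0.0001
grip_force: 0.9
```

```bash
python3 lv.py
```

```text
t 24.1667 [ 0.5016 -0.2258  0.0289] yaw 103.09730715219072 F [-1.9435 -0.5479 -0.5789] r,perp in tool frame 0.04853767106746207 -0.023020912168397016
```

Emit:
{"api": "move_arm", "payload": {"plan": [[[0,0,0.001,0,-0.015],[0,0,0.001,0,-0.015],[0,0,0.001,0,-0.015],[0,0,0.001,0,-0.015],[0,0,0,0,0]]]}}

```text
t: 24.58
eef_pos: [0.5062, -0.2251, 0.0294]
tcp_rot: [0.0, 0.598, 0.801, 0.0]
force: [0.3, -1.0, -0.5]
finger_gap: 0.0
grip_force: 0.5
```

```bash
python3 lv.py
```

```text
t 24.5833 [ 0.5062 -0.2251  0.0294] yaw 106.49406871660479 F [ 0.3075 -1.0397 -0.4623] r,perp in tool frame 0.04772466452672996 -0.021256785024903493
```

Emit:
{"api": "move_arm", "payload": {"plan": [[[0,0,0.001,0,0],[0,0,0.001,0,0],[0,0,0,0,0]]]}}

```text
t: 24.83
eef_pos: [0.5079, -0.2246, 0.0294]
tcp_rot: [0.0, 0.599, 0.801, -0.0]
force: [-0.8, -2.0, -0.5]
finger_gap: -0.0003
grip_force: 1.0
```

```bash
python3 lv.py
```

```text
t 24.8333 [ 0.5079 -0.2246  0.0294] yaw 106.45083329842849 F [-0.7521 -2.0189 -0.5366] r,perp in tool frame 0.047793448861878696 -0.01941825367440147
```

Emit:
{"api": "move_arm", "payload": {"plan": [[[0,0,0.001,0,0],[0,0,0.001,0,0],[0,0,0,0,0]]]}}

```text
t: 25.08
eef_pos: [0.5082, -0.2245, 0.0293]
tcp_rot: [-0.001, 0.598, 0.801, -0.002]
force: [-9.2, -6.4, 4.3]
finger_gap: -0.0005
grip_force: 5.2
```

```bash
python3 lv.py
```

```text
t 25.0833 [ 0.5082 -0.2245  0.0293] yaw 106.49680419721301 F [-9.1528 -6.3956  4.3083] r,perp in tool frame 0.04776163247723494 -0.01916000718130284
```

The stop is reached: the finger stalled and the force rose to 11 N. I'll back off, lift, and check the lever and pointer.

Emit:
{"api": "move_arm", "payload": {"plan": [[[0,0,-0.004,0,0],[0,0,-0.006,0,0],[0,0,-0.01,0,0],[0,0,0,-0.035,0],[0,0,0,-0.035,0],[0,0,0,-0.035,0],[0,0,0,-0.035,0],[0,0,0,-0.035,0],[0,0,-0.02,-0.033,0],[0,-0.03,-0.02,0,0],[0,-0.02,0,0,0],[0,0,0,0,0]]]}}

```text
t: 26.08
eef_pos: [0.4658, -0.2917, 0.2383]
tcp_rot: [0.002, 0.6, 0.8, -0.0]
force: [0.6, 0.3, -0.3]
finger_gap: 0.0001
grip_force: 0.0
```

```bash
python3 - <<'E'
from h import *
o,im=wsnap('w13');print(o['t'],o['eef_pos'],yaw(o))
m=blobs(im,(0,120,70),(8,255,255),(0,0,640,400),1)[2]|blobs(im,(172,120,70),(180,255,255),(0,0,640,400),1)[2]
n,l,s,c=cv2.connectedComponentsWithStats(m)
for i in range(1,n):
    if s[i,4]>60:
        ys,xs=np.nonzero(l==i);P=wat(o,np.c_[xs,ys].astype(float),.044)[:,:2];v=cv2.fitLine(P.astype(np.float32),2,0,.001,.001).ravel()
        d=P.mean(0)-[.513,-.1733];print(s[i],c[i],P.mean(0),'az line',np.degrees(np.arctan2(v[1],v[0]))%180+180,'az from pivot',np.degrees(np.arctan2(d[1],d[0]))%360)
R=Ro.from_quat(np.array(o['tcp_rot'])[[1,2,3,0]]).as_matrix();print(R.T@(np.array([.5777,-.0434,.2376])-o['eef_pos']))
E
```

```text
26.0833 [ 0.4658 -0.2917  0.2383] 106.26069103195128
[385  95  20  63 863] [395.1889 127.2827] [ 0.5261 -0.2227] az line 286.67108 az from pivot 284.86410588833746
[ 212  240   69   40 1204] [245.6296 259.2857] [ 0.401  -0.4281] az line 352.5971 az from pivot 246.27538377498865
[0.207  0.1769 0.0004]
```

The lever is at 286.7°, where the stop is expected (286.8°). Last, a check of the pointer.

Emit:
{"api": "move_arm", "payload": {"plan": [[[0,0.03,0.025,0,0],[0,0.03,0.025,0,0],[0,0.03,0.025,0,0],[0,0.03,0.025,0,0],[0,0.03,0.025,0,0],[0,0.03,0.026,0,0],[0,0.027,0.026,0,0],[0,0,0,0,0.11],[0,0,0,0,0.11],[0,0,0,0,0.11],[0,0,0,0,0.11],[0,0,0,0,0.11]]]}}

```text
t: 27.13
eef_pos: [0.5764, -0.0388, 0.2362]
tcp_rot: [-0.001, 0.795, 0.607, -0.0]
force: [0.4, 0.1, -0.1]
finger_gap: -0.0002
grip_force: 0.0
```

Emit:
{"api": "move_arm", "payload": {"plan": [[[0,0,0,0,0.115],[0,0,0,0,0.115],[0,0,0,0,0.115],[0,0,0,0,0.115],[0,0,0,0,0],[0,0,0,0,0]]]}}

```text
t: 27.63
eef_pos: [0.5766, -0.0394, 0.2365]
tcp_rot: [-0.001, 0.911, 0.413, -0.0]
force: [-0.1, -0.4, 0.9]
finger_gap: -0.0001
grip_force: 0.0
```

```bash
python3 look.py w14; python3 - <<'E'
from h import *
t=arm.read_camera('scene');B=(250,145,385,245)
for k,lo,hi in (('yellow',(22,120,100),(35,255,255)),('blue',(105,120,60),(125,255,255))):
    for c,s in blobs(t,lo,hi,B)[0]: print(k,c,s)
E
```

```text
cap px [329.2799 196.1468] [320 187  20  19 293] H [ 0.5622 -0.0606] yel px [331.8283  62.9669] [322  53  21  21 332] Y [0.6606 0.0473] r 0.14606023679405553 
 az line 47.03826904296875 126 az H->mean line 46.996974244596494 az H->Y 47.629282950649255 offs H,Y from line 5.090546313786237e-05 0.0015575031523805663
t 27.6333 tcp [ 0.5766 -0.0394  0.2365] yaw 48.784631140652614 F [-0.0728 -0.4289  0.8673] along/perp 0.025058126759092393 0.0036532463520628196
36 [(np.float64(332.5), 97), (np.float64(332.0), 109), (np.float64(331.5), 121), (np.float64(331.0), 133), (np.float64(331.0), 145), (np.float64(330.5), 157)] bar az fit 47.0 H->bar mean 47.07 H->far bar 47.0 H->Y 47.64
yellow [307.1212 229.9394] [303 224   9  14  99]
blue [262.7727 188.2424] [260 183   7  11  66]
```

```bash
python3 -c "
from cell import arm
print(arm.hand_in())"
```

```text
the job is handed in; nothing more can be done
None
```

Handed in: the pointer is about 0.5° (1.3 mm at the pin) short of the yellow pin's middle by the last camera check, the red lever was pushed anticlockwise to its stop after that, the yellow and blue pins had not moved (nothing else was checked), and the arm was clear of everything.

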